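Close the bearing tin with its two lids, then hold up the outer lid alone

ROBOT

A 6-joint arm with a two-finger parallel gripper is mounted at the origin on the work surface. World frame = base frame: x ahead of the robot, y to its left, z up, the work surface at z = 0. Lengths are in m, angles in degrees, forces in N, time in s.
With the tool pointing down it reaches from about 0.3 to 0.75 m from the base axis. Payload 8.5 kg.
Tool frame: the origin (TCP) lies at the very end of the fingers, on their centre line; the grasp point (between the pads) lies grasp_offset behind it (grasp_offset is the distance from the TCP to the grasp point, in m); x points along the fingers, z is the direction in which the jaws open and shut, and the axes are right-handed (so a half turn about x gives the same grasp; the last joint's range is limited). The gripper opens to 85 mm and grips with 20 to 120 N. Pads are 22 mm wide; open, the fingers measure 114 mm over their backs; the gripper's body (76 mm by 85 mm) begins 54 mm behind the grasp point. The pads swing forward as they close: fully open they stand 13 mm farther back than shut.
Start: joints at [-76.736, 21.807, 74.336, -0, 83.858, -12.336], TCP at [0.238, -0.496, 0.231] pointing down, gripper open.
Joint ranges: [-178.18, 178.18], [-50.72, 133.34], [12.68, 142.11], [-81.47, 261.47], [9.98, 163.14], [-165.26, 165.26]. Speed limits (degrees/s): [136.94, 136.94, 180, 180, 180, 180].

INTERFACE

Orientations are given as a 3x3 rotation matrix whose columns are the frame's x, y, z axes.
In Python, from rig import observe, get_image, close_job, recognise, grasp_offset gives the robot as it stands.
- The arm moves only by the tool drive_tool, never from a script. Its argument "targets" is a list that holds one entry, the list of rows, each a list of 7 numbers: the shift along the tool's x, y, z in units of 50 mm (1.0 is 50 mm), then the turn, a rotation vector about the tool's x, y, z in rad, then the opening, from -1 (shut) to 1 (fully open), so that 0 is half open. A call has 1 to 5 rows; each row shifts and turns the commanded pose from where the row before left it, along the tool's axes as they then stand; what a row does not reach is not made up. A row lasts 1/10 s, in which the tool goes at most 50 mm and 8.59 degrees, less where a joint would pass 70% of its speed; a pose out of reach is approached as far as the arm can. A call is refused whole if a number of a shift passes 1 or a number of a turn 0.15, either way. A call with a gripper value outside its range is refused whole. The fingers move at their own pace and stop on an object; "force" is the grip in N (left out, the last holds). Time passes only in rows, so rows that do not move let the fingers close. It gives the time, the measured TCP pose, the force and the opening at its end, in the units of the state.
- observe(): the state, without advancing time (a new reading comes with each control period).
- get_image(name): name is "side" or "top" or "wrist"; returns a dict with "image" (480x640x3 uint8, red, green, blue), "fx", "fy", "cx", "cy" (pixels), "rvec" (rotation vector, rad) and "tvec" (3), from world to camera coordinates, as OpenCV has them. Camera axes: x right, y down, z forward; pixel columns grow to the right and rows downward; lengths in m; the calibration is good to about 2 mm. A picture is of the moment at which its call begins. There is no depth.
- close_job(): hands the job in, once; it reports no verdict.
Trained networks look in a picture, given as the dict that the camera call returned (one of the last four; its "shot" number tells which), for a name from the list of things; names that differ only in an ending like _2 or _b are one class to them, and where a whole thing is asked for, a point or a joint stands for the part that bears it (a point fixed in the world has none). Each returns a list of dicts, best first, with "p" (0 to 1); they miss things now and then, are a little off and sometimes report something else, mostly with a low value. They report only what shows in the picture. A call takes as long as a camera call. They do not tell look-alikes from the thing itself.
- recognise(label, picture): "at" ([column, row] as shares, 0 to 1, of the picture: columns of its width, rows of its height, amid what is visible of it).
The state is a dict: "time_s": time; "q": joint angles; "qvel": joint speeds; "joint_efforts": joint torques, N m; "position": TCP position; "tool_rot": TCP orientation; "ft_force": force on the tool from outside, world axes, zero at the start; "wrist_torque": the same for the moment, N m; "grip_width": finger opening in m.
Only numpy, scipy, OpenCV 4.12 (cv2) and the standard library are available. Lean on these libraries where they do the work, as an engineer would, in place of code of your own. Each camera call takes 0.05 s, during which the arm holds its last target.

TASK

The bearing tin stands open in the yard dust. Pick up its two nested lids together by the inner lid's knob, lower them onto the tin and let go only when the inner lid is fully seated in the mouth; then take the outer lid alone by its collar, lift it straight up off the knob without disturbing the inner lid, and finish still holding it level and still in the gripper, a few centimetres clear above the knob, so that its underside can be checked for grit. Do not shove the tin or the other things on the mat.

Things in the scene. Friction and masses are not known exactly. Their poses are not given: they have to be found in the camera images.
- tin_mouth (a point): Centre of the mouth of the open round steel tin, at the height of its rim. The tin is loose but heavy (about 1.5 kg, bearings inside), 114 mm across outside, 108 mm inside, 80 mm tall, stands upright on the mat (mat top 4 mm above the work surface); z axis up out of the tin. No handle, no lid on it at the start; it may stand on the left or on the right.
- inner_knob (a point): Point to grasp on the inner lid's knob: on its axis, 14 mm below its top. The knob is an upright steel post 18 mm in diameter that rises through the outer lid's collar and sticks out 28 mm above the collar's top. Lifting the knob carries both lids (about 0.4 kg in all), because the outer lid just rests on the inner one. z axis up along the knob. At the start the nested lids rest on the mat, this point 58 mm above the mat.
- inner_seat (a point): On the axis of the inner lid (aluminium, loose, about 0.22 kg) at the underside of its flange, 46 mm below inner_knob. The flange is a disc 114 mm across and 6 mm thick that comes to rest on the tin's rim; below it is a round plug 103 mm across and 12 mm deep, its lower half tapering to 94 mm, that enters the mouth with 2.5 mm play all round. Seated: this point coincides with tin_mouth. z axis up.
- outer_collar (a point): Mid-height centre of the outer lid's collar: upright tube, 42 mm outside, 26 mm bore, 22 mm tall (ends 11 mm above and below this point), around the knob. Lid: loose, steel, 0.18 kg; plate 126 mm across, 4 mm thick, lying on the inner flange; its skirt reaches 20 mm below this point. Nested: point is 21 mm above inner_seat; over 80 mm: clear of the knob. z axis up.
- mug: Bystander: white ceramic mug 80 mm across and 90 mm tall with three black-handled screwdrivers standing in it (up to about 175 mm high), far side of the mat. Origin: centre of its underside.
- filter_cover: Bystander: black plastic air filter cover, 130 x 200 x 40 mm, lying far right. Origin: centre of its underside.
- clutch_lever: Bystander: silver aluminium clutch lever, about 175 mm long along its x axis, 15 mm thick, lying between the left and right places. Origin: underside near its middle.
- wrench: Bystander: steel wrench about 180 mm long along its x axis, lying at the right edge of the mat. Origin: underside near its middle.
- loose_bearing: Bystander: steel ring bearing 42 mm across, 12 mm thick, lying near the robot. Origin: centre of its underside.
- bolt_tray: Bystander: grey open plastic tray 110 x 150 x 40 mm with bolts, far left. Origin: centre of its underside.
- spray_can: Bystander: aluminium can 58 mm across, 110 mm tall, at the left edge of the mat. Origin: centre of its underside.
Not all that is in view belongs to the job. Leave any turquoise look-alike of the part that bears outer_collar alone.

How it is judged:
By the outcome, as a careful person would: the job done as asked, in the order asked, and still so for the second after the job is handed in, while the arm keeps its last pose, push and grip.
It also fails if it takes over 54 s, if anything falls off the work surface, if the arm or the gripper's body presses on something with over 40 N, if the wrist force passes 120 N, or if a joint passes its speed limit or range.

## Working session

There is one attempt and no reset: what is moved stays moved. The work goes in short steps, Python scripts to look and compute and a tool call to move; the robot and the scene stay as the last step left them, time stands still between calls to the robot, and variables do not carry over. Pictures are saved under pics/ and viewed, and the job is handed in when it is done.

Besides the shell and the picture viewer there is one more tool, called after "Emit:" by a JSON object that holds its "api" and its "payload", one argument or row to a line. drive_tool: Moves the arm, as the interface text tells. Its arguments: {"type":"object","properties":{"targets":{"type":"array"},"force":{"type":"number"}},"required":["targets"]}

```bash
mkdir -p pics; ls; cat > h.py <<'E'
import numpy as np, cv2
from rig import *
def cam(n):
    d=get_image(n); R=cv2.Rodrigues(np.array(d["rvec"],float))[0]; t=np.array(d["tvec"],float).ravel()
    return d,R,t
def save(d,f): cv2.imwrite(f,cv2.cvtColor(d["image"],cv2.COLOR_RGB2BGR))
def ray(d,px):
    R=cv2.Rodrigues(np.array(d["rvec"],float))[0]; t=np.array(d["tvec"],float).ravel()
    v=R.T@np.array([(px[0]-d["cx"])/d["fx"],(px[1]-d["cy"])/d["fy"],1.]); return -R.T@t, v
def atz(d,px,z):
    c,v=ray(d,px); return c+v*(z-c[2])/v[2]
def proj(d,p):
    R=cv2.Rodrigues(np.array(d["rvec"],float))[0]; t=np.array(d["tvec"],float).ravel()
    q=R@np.array(p)+t; return [d["fx"]*q[0]/q[2]+d["cx"],d["fy"]*q[1]/q[2]+d["cy"]]
E
python3 - <<'E'
from h import *
np.set_printoptions(precision=4,suppress=True)
o=observe(); print(o["time_s"],o["position"],np.array(o["tool_rot"]),o["grip_width"],grasp_offset,o["ft_force"])
for n in ["top","side"]:
    d=get_image(n); save(d,f"pics/{n}0.png"); print(n,ray(d,(320,240)))
    for l in ["tin_mouth","inner_knob","inner_seat","outer_collar"]:
        for r in recognise(l,d)[:4]: print(l,np.array(r["at"])*[640,480],round(r["p"],2))
E
```

```text
pics
0.0 [ 0.2376 -0.4957  0.2307] [[-0.0004  0.9018  0.4321]
 [ 0.0015  0.4321 -0.9018]
 [-1.      0.0003 -0.0015]] 0.08554989010187065 0.0187 [-0.1711  0.1424  0.5551]
top (array([ 0.3591, -0.0826,  1.7587]), array([ 0.1209, -0.0177, -0.9926]))
tin_mouth [193.408 241.488] 0.75
inner_knob [352.128 274.896] 0.53
inner_seat [352.832 275.184] 0.38
outer_collar [350.592 278.784] 0.86
outer_collar [477.12  272.784] 0.79
side (array([ 0.2362, -0.9053,  0.8003]), array([ 0.3336,  0.7083, -0.6223]))
tin_mouth [255.168 192.192] 0.95
tin_mouth [281.408 295.392] 0.28
inner_knob [267.584 153.216] 0.7
inner_seat [277.376 297.12 ] 0.69
outer_collar [277.824 310.32 ] 0.83
outer_collar [358.4   458.304] 0.75
outer_collar [321.408 186.   ] 0.16
```

View pics/top0.png

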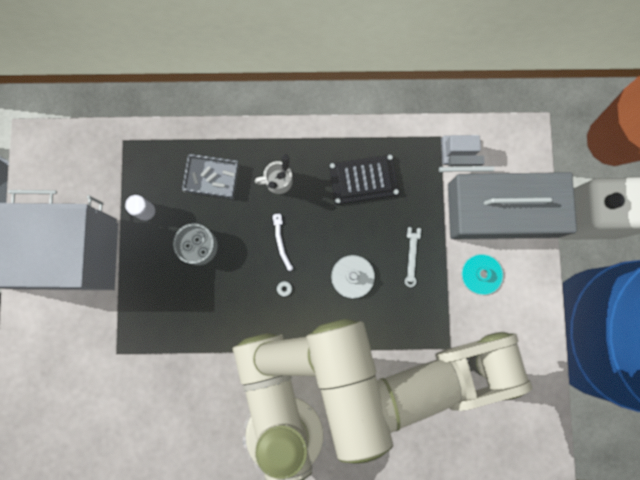

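View pics/side0.png

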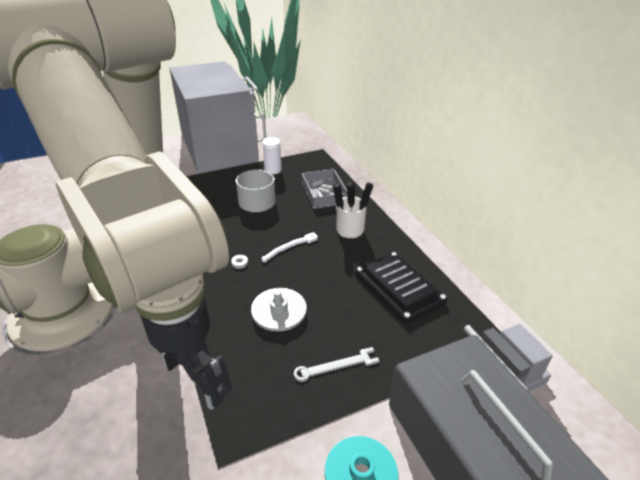

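Candidates for the lids: the silver lids at top (353,276) / side (279,308), and the turquoise look-alike at top (483,274) / side (361,465). I choose the silver ones because a knob rises through the collar. The tin is at top (195,243) / side (256,190). Next is a close crop to check this.

```bash
python3 - <<'E'
import cv2,numpy as np
t=cv2.imread('pics/top0.png');s=cv2.imread('pics/side0.png')
f=lambda im,x,y,w,k:cv2.resize(im[y-w:y+w,x-w:x+w],(k,k),interpolation=cv2.INTER_CUBIC)
a=np.hstack([f(t,354,276,32,384),f(t,195,243,32,384)]);b=np.hstack([f(s,279,308,40,384),f(s,256,192,40,384)])
cv2.imwrite('pics/crop0.png',cv2.resize(np.vstack([a,b]),(600,600)))
E
```

```text
(no output)
```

View pics/crop0.png

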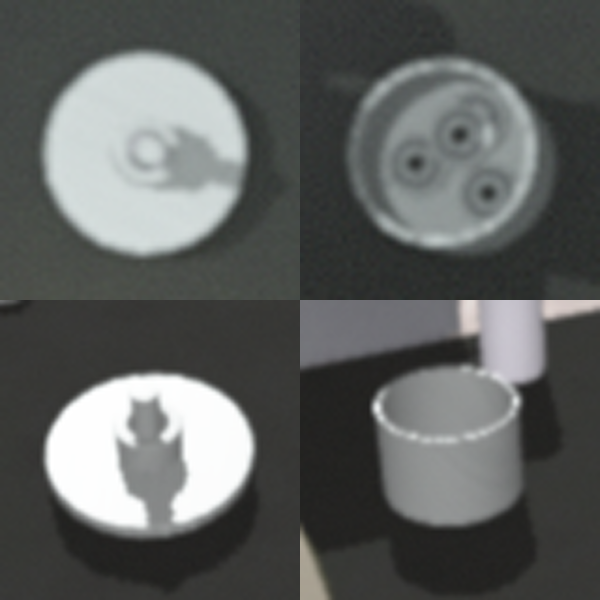

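```bash
cat >> h.py <<'E'
from scipy.optimize import least_squares
def fitc(d,box,z,r):
    # box: xmin,xmax,ymin,ymax
    th=np.linspace(0,2*np.pi,360)
    def f(p):
        P=np.array([proj(d,(p[0]+r*np.cos(a),p[1]+r*np.sin(a),z)) for a in th])
        return np.array([P[:,0].min(),P[:,0].max(),P[:,1].min(),P[:,1].max()])-box
    p0=atz(d,((box[0]+box[1])/2,(box[2]+box[3])/2),z)[:2]
    s=least_squares(f,p0); return s.x,s.fun
E
python3 - <<'E'
from h import *
np.set_printoptions(precision=4,suppress=True)
def bx(x0,y0,w,b): 
    s=300/(2*w); b=np.array(b,float)
    return np.array([x0-w+b[0]/s,x0-w+b[1]/s,y0-w+b[2]/s,y0-w+b[3]/s])-0.5
t=get_image("top");s=get_image("side")
print(fitc(t,bx(354,276,32,[43,247,50,255]),.026,.063))
print(fitc(s,bx(279,308,40,[44,255,74,228]),.026,.063))
print(fitc(t,bx(195,243,32,[48,236,57,245]),.084,.057))
print(fitc(s,bx(256,192,40,[73,220,67,140]),.084,.057))
# knob top z .076: top crop centre (148,150)
print(atz(t,[322+148/4.6875-.5,244+150/4.6875-.5],.076))
for n in ["mug","filter_cover","clutch_lever","wrench","loose_bearing","spray_can"]:
    r=recognise(n,t)
    if r: print(n,atz(t,np.array(r[0]["at"])*[640,480],.02))
E
```

```text
(array([ 0.4603, -0.209 ]), array([ 0.7461, -0.7479,  0.8302, -0.8072]))
(array([ 0.4615, -0.2105]), array([ 0.5735, -0.5781,  0.3208, -0.1991]))
(array([0.5603, 0.2577]), array([ 0.4066, -0.4078,  0.5981, -0.5838]))
(array([0.5621, 0.2576]), array([ 0.5616, -0.5659, -0.0501,  0.1101]))
[ 0.4586 -0.2073  0.076 ]
mug [0.7756 0.0067 0.02  ]
filter_cover [ 0.7586 -0.2469  0.02  ]
clutch_lever [ 0.5729 -0.0019  0.02  ]
wrench [ 0.5038 -0.3897  0.02  ]
spray_can [0.6878 0.4362 0.02  ]
```

Emit:
{"api": "drive_tool", "payload": {
  "targets": [
    [[0, 0.7, -0.35, 0, 0, 0, 1], [0, 0.7, -0.35, 0, 0, 0, 1], [0, 0.7, -0.35, 0, 0, 0, 1], [0, 0.7, -0.35, 0, 0, 0, 1], [0, 0.7, -0.35, 0, 0, 0, 1]]
  ],
  "force": 60
}}

```text
time_s: 1.4
position: [0.3584, -0.3402, 0.2314]
tool_rot: [[0.0, 0.902, 0.432], [-0.0, 0.432, -0.902], [-1.0, 0.0, 0.0]]
ft_force: [1.2, -0.4, -0.1]
grip_width: 0.0855
```

Emit:
{"api": "drive_tool", "payload": {
  "targets": [
    [[0.2, 0.7, -0.35, 0, 0, 0, 1], [0.2, 0.7, -0.35, 0, 0, 0, 1], [0.2, 0.7, -0.35, 0, 0, 0, 1], [0.2, 0.7, -0.35, 0, 0, 0, 1], [0, 0, 0, 0, 0, 0, 1]]
  ]
}}

```text
time_s: 1.9
position: [0.455, -0.2143, 0.1903]
tool_rot: [[-0.001, 0.9, 0.436], [0.002, 0.436, -0.9], [-1.0, -0.0, -0.002]]
ft_force: [-0.7, 0.4, 0.2]
grip_width: 0.0857
```

```bash
cat >> h.py <<'E'
np.set_printoptions(precision=4,suppress=True)
def togo(x,y,z):
    o=observe(); R=np.array(o["tool_rot"]); p=np.array(o["position"])
    print("t",round(o["time_s"],2),"pos",p,"xaxis",R[:,0],"zaxis",R[:,2],"w",round(o["grip_width"],4),"F",np.array(o["ft_force"]),"q",np.round(o["q"],1))
    w=np.array([x,y,z])-p; u=R.T@w/0.05; print("units",u)
E
python3 - <<'E'
from h import *
togo(.4605,-.209,.1)
d=get_image("wrist"); save(d,"pics/w1.png")
for l in ["inner_knob","outer_collar"]: 
    for r in recognise(l,d)[:3]: print(l,np.array(r["at"])*[640,480],r["p"])
print(proj(d,(.4605,-.209,.076)),proj(d,(.4605,-.209,.048)))
E
```

```text
t 1.9 pos [ 0.455  -0.2143  0.1903] xaxis [-0.0012  0.0021 -1.    ] zaxis [ 0.4363 -0.8998 -0.0024] w 0.0857 F [-0.7195  0.4259  0.2447] q [-38.8  19.2  85.6   0.1  75.3  25.4]
units [ 1.8051  0.1453 -0.0439]
inner_knob [306.624 215.712] 0.62
outer_collar [629.824 386.208] 0.96
outer_collar [310.016 193.104] 0.78
[np.float64(303.0929783747577), np.float64(223.66540712183453)] [np.float64(303.6064585286264), np.float64(212.96860897367947)]
```

View pics/w1.png

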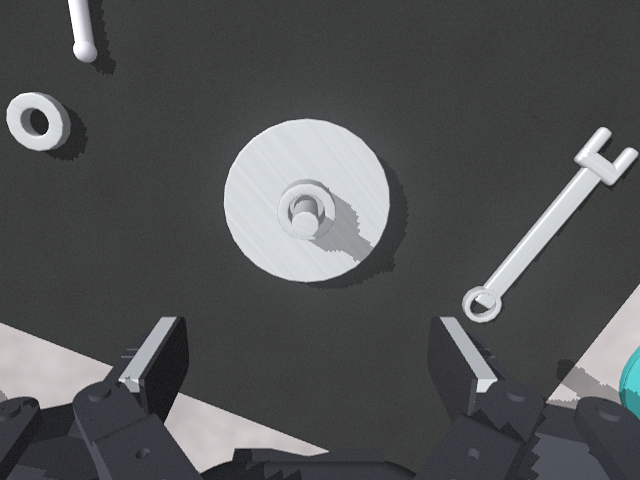

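The wrist view shows the silver lid with its knob top near (304,223), against a projected (303,224). That agrees to about 1 mm. The turquoise look-alike is only at the right edge. Descending now.

Emit:
{"api": "drive_tool", "payload": {
  "targets": [
    [[0.6, 0.14, -0.02, 0, 0, 0, 1], [0.6, 0, 0, 0, 0, 0, 1], [0.6, 0, 0, 0, 0, 0, 1], [0.4, 0, 0, 0, 0, 0, 1], [0, 0, 0, 0, 0, 0, 1]]
  ]
}}

```text
time_s: 2.55
position: [0.4581, -0.2145, 0.0796]
tool_rot: [[-0.003, 0.903, 0.43], [0.003, 0.43, -0.903], [-1.0, -0.002, -0.004]]
ft_force: [-0.7, 0.1, -0.3]
grip_width: 0.0852
```

```bash
python3 - <<'E'
from h import *
togo(.461,-.210,.051)
E
```

```text
t 2.55 pos [ 0.4581 -0.2145  0.0796] xaxis [-0.0034  0.0025 -1.    ] zaxis [ 0.4303 -0.9027 -0.0037] w 0.0852 F [-0.7244  0.1122 -0.3116] q [-38.5  27.3  93.9  -0.   59.   26. ]
units [ 0.5716  0.0917 -0.0538]
```

Emit:
{"api": "drive_tool", "payload": {
  "targets": [
    [[0.3, 0.09, -0.05, 0, 0, 0, 1], [0.26, 0, 0, 0, 0, 0, 1], [0, 0, 0, 0, 0, 0, 1], [0, 0, 0, 0, 0, 0, 1]]
  ]
}}

```text
time_s: 2.95
position: [0.4628, -0.2106, 0.0545]
tool_rot: [[0.001, 0.902, 0.431], [-0.001, 0.431, -0.902], [-1.0, 0.001, 0.001]]
ft_force: [-0.3, -0.1, 0.8]
grip_width: 0.0852
```

```bash
python3 - <<'E'
from h import *
for i in range(2):
  togo(.461,-.210,.051)
  d=get_image("wrist")
save(d,"pics/w2.png")
E
```

```text
t 2.95 pos [ 0.4628 -0.2106  0.0545] xaxis [ 0.0013 -0.001  -1.    ] zaxis [ 0.4313 -0.9022  0.0015] w 0.0852 F [-0.273  -0.1076  0.8142] q [-37.8  29.6  95.3  -0.   55.   26.6]
units [ 0.0706 -0.027  -0.0267]
t 3.0 pos [ 0.4629 -0.2106  0.0546] xaxis [ 0.0016 -0.0013 -1.    ] zaxis [ 0.4314 -0.9022  0.0019] w 0.0851 F [-0.3802 -0.9243  0.0012] q [-37.8  29.6  95.3  -0.   55.   26.6]
units [ 0.072  -0.0286 -0.027 ]
```

View pics/w2.png

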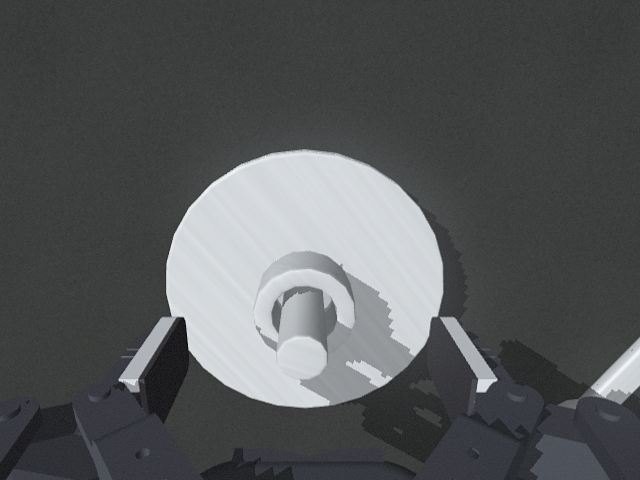

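Emit:
{"api": "drive_tool", "payload": {
  "targets": [
    [[0.05, -0.03, -0.03, 0, 0, 0, 1], [0, 0, 0, 0, 0, 0, 1], [0, 0, 0, 0, 0, 0, 0], [0, 0, 0, 0, 0, 0, -1], [0, 0, 0, 0, 0, 0, -1]]
  ]
}}

```text
time_s: 3.55
position: [0.4606, -0.209, 0.0509]
tool_rot: [[0.0, 0.902, 0.432], [-0.0, 0.432, -0.902], [-1.0, 0.0, 0.0]]
ft_force: [-0.1, -0.1, 0.7]
grip_width: 0.0438
```

Emit:
{"api": "drive_tool", "payload": {
  "targets": [
    [[0, 0, 0, 0, 0, 0, -1], [0, 0, 0, 0, 0, 0, -1], [0, 0, 0, 0, 0, 0, -1], [0, 0, 0, 0, 0, 0, -1], [0, 0, 0, 0, 0, 0, -1]]
  ]
}}

```text
time_s: 4.05
position: [0.4607, -0.2093, 0.051]
tool_rot: [[0.001, 0.902, 0.432], [-0.001, 0.432, -0.902], [-1.0, 0.0, 0.001]]
ft_force: [1.3, -1.2, 2.1]
grip_width: 0.0157
```

```bash
python3 - <<'E'
from h import *
d=get_image("wrist")
togo(.461,-.210,.160)
save(d,"pics/w3.png")
E
```

```text
t 4.1 pos [ 0.4607 -0.2093  0.051 ] xaxis [ 0.0005 -0.0006 -1.    ] zaxis [ 0.4321 -0.9018  0.0007] w 0.0162 F [ 1.0413 -1.926   2.5994] q [-37.9  29.8  95.8  -0.   54.4  26.6]
units [-2.1803 -0.0004  0.0171]
```

View pics/w3.png

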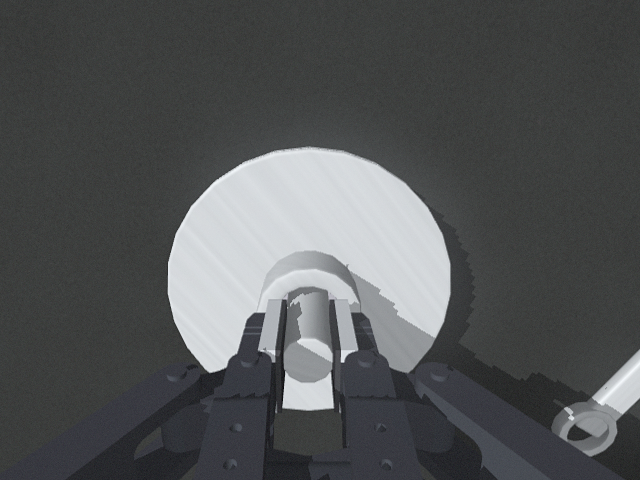

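The wrist view shows the pads closed on the knob, with the knob top near (309,355) between them. Lifting gently.

Emit:
{"api": "drive_tool", "payload": {
  "targets": [
    [[-0.15, 0, 0, 0, 0, 0, -1], [-0.3, 0, 0, 0, 0, 0, -1], [-0.5, 0, 0, 0, 0, 0, -1], [-0.5, 0, 0, 0, 0, 0, -1], [-0.6, 0, 0, 0, 0, 0, -1]]
  ]
}}

```text
time_s: 4.6
position: [0.4596, -0.2081, 0.1536]
tool_rot: [[-0.003, 0.902, 0.432], [0.003, 0.432, -0.902], [-1.0, -0.001, -0.003]]
ft_force: [0.3, -0.2, -4.1]
grip_width: 0.0159
```

Emit:
{"api": "drive_tool", "payload": {
  "targets": [
    [[-0.4, 0, 0, 0, 0, 0, -1], [-0.15, 0, 0, 0, 0, 0, -1], [0, 0, 0, 0, 0, 0, -1], [0, 0, 0, 0, 0, 0, -1]]
  ]
}}

```text
time_s: 5.0
position: [0.46, -0.2085, 0.1796]
tool_rot: [[-0.002, 0.902, 0.432], [0.002, 0.432, -0.902], [-1.0, -0.001, -0.002]]
ft_force: [0.3, -1.1, -4.5]
grip_width: 0.0159
```

```bash
python3 - <<'E'
from h import *
d=get_image("wrist"); s=get_image("side")
togo(.561,.2577,.18)
save(d,"pics/w4.png");save(s,"pics/s4.png")
a=np.hstack([cv2.resize(d["image"],(400,300)),cv2.resize(s["image"],(400,300))])
cv2.imwrite("pics/ws4.png",a[:,:,::-1])
E
```

```text
t 5.1 pos [ 0.46   -0.2086  0.1795] xaxis [-0.0022  0.0018 -1.    ] zaxis [ 0.432  -0.9019 -0.0026] w 0.0159 F [ 0.1168  0.139  -4.9564] q [-37.8  20.1  86.3   0.   73.8  26.6]
units [ 0.0025  5.851  -7.5386]
```

View pics/ws4.png

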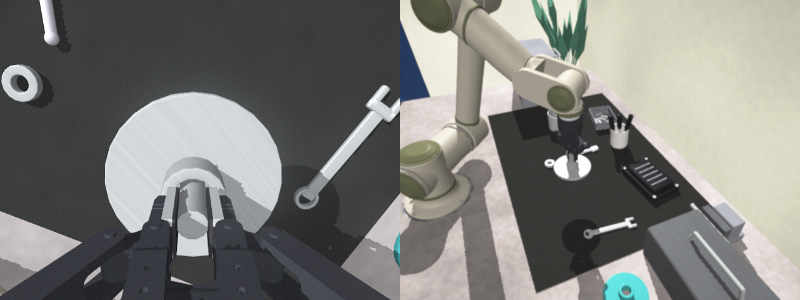

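Both lids are lifted: Fz is about -4.5 N and the wrist and side views show them hanging level. Carrying them over to the tin.

Emit:
{"api": "drive_tool", "payload": {
  "targets": [
    [[0, 0.15, -0.2, 0, 0, 0, -1], [0, 0.3, -0.4, 0, 0, 0, -1], [0, 0.4, -0.5, 0, 0, 0, -1], [0, 0.4, -0.5, 0, 0, 0, -1], [0, 0.4, -0.5, 0, 0, 0, -1]]
  ]
}}

```text
time_s: 5.6
position: [0.4894, -0.0766, 0.1803]
tool_rot: [[-0.001, 0.902, 0.432], [0.001, 0.432, -0.902], [-1.0, -0.001, -0.001]]
ft_force: [1.3, -0.5, -4.1]
grip_width: 0.0157
```

Emit:
{"api": "drive_tool", "payload": {
  "targets": [
    [[0, 0.4, -0.5, 0, 0, 0, -1], [0, 0.4, -0.5, 0, 0, 0, -1], [0, 0.4, -0.5, 0, 0, 0, -1], [0, 0.4, -0.5, 0, 0, 0, -1], [0, 0.4, -0.5, 0, 0, 0, -1]]
  ]
}}

```text
time_s: 6.1
position: [0.5254, 0.0795, 0.1803]
tool_rot: [[-0.001, 0.902, 0.432], [0.0, 0.432, -0.902], [-1.0, -0.001, -0.001]]
ft_force: [0.3, -0.4, -4.2]
grip_width: 0.0158
```

Emit:
{"api": "drive_tool", "payload": {
  "targets": [
    [[0, 0.4, -0.5, 0, 0, 0, -1], [0, 0.4, -0.5, 0, 0, 0, -1], [0, 0.4, -0.5, 0, 0, 0, -1], [0, 0.3, -0.4, 0, 0, 0, -1], [0, 0.2, -0.3, 0, 0, 0, -1]]
  ]
}}

```text
time_s: 6.6
position: [0.5543, 0.2155, 0.18]
tool_rot: [[-0.001, 0.901, 0.433], [0.0, 0.433, -0.901], [-1.0, -0.001, -0.001]]
ft_force: [0.1, -1.0, -4.3]
grip_width: 0.0161
```

Emit:
{"api": "drive_tool", "payload": {
  "targets": [
    [[0, 0.15, -0.2, 0, 0, 0, -1], [0, 0, 0, 0, 0, 0, -1], [0, 0, 0, 0, 0, 0, -1], [0, 0, 0, 0, 0, 0, -1]]
  ]
}}

```text
time_s: 7.0
position: [0.5573, 0.2245, 0.1808]
tool_rot: [[-0.0, 0.902, 0.431], [-0.0, 0.431, -0.902], [-1.0, -0.0, 0.0]]
ft_force: [0.1, -0.3, -4.1]
grip_width: 0.0167
```

```bash
python3 - <<'E'
from h import *
d=get_image("top"); s=get_image("side"); w=get_image("wrist")
togo(.561,.2577,.18)
f=lambda im,x,y,h,k:cv2.resize(im["image"][y-h:y+h,x-h:x+h],(k,k),interpolation=cv2.INTER_CUBIC)
print(proj(s,(.561,.2577,.084)),proj(d,(.561,.2577,.084)))
a=np.hstack([f(d,193,243,60,400),f(s,256,180,60,400)])
cv2.imwrite("pics/ts5.png",a[:,:,::-1]); save(w,"pics/w5.png")
E
```

```text
t 7.15 pos [0.5574 0.2247 0.1809] xaxis [-0.     -0.0001 -1.    ] zaxis [ 0.4312 -0.9023  0.0001] w 0.0161 F [ 0.3637 -0.8852 -3.8321] q [10.7 29.1 70.7 -0.  80.2 75.1]
units [ 0.0185  0.3503 -0.5639]
[np.float64(254.25845357709414), np.float64(178.87128781321798)] [np.float64(192.7924483591083), np.float64(242.40320009496534)]
```

View pics/ts5.png

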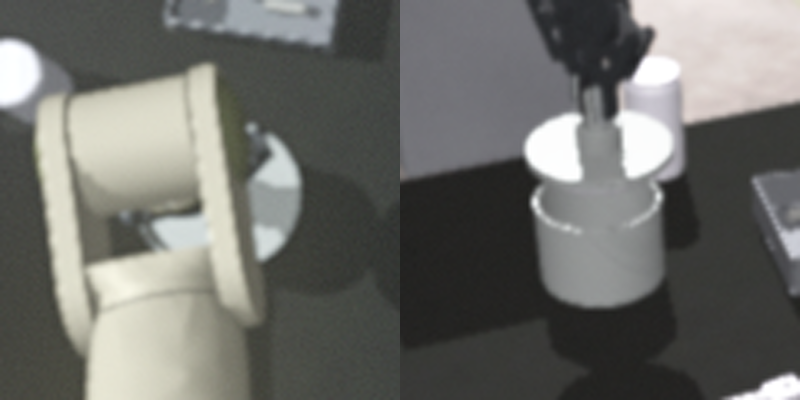

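View pics/w5.png

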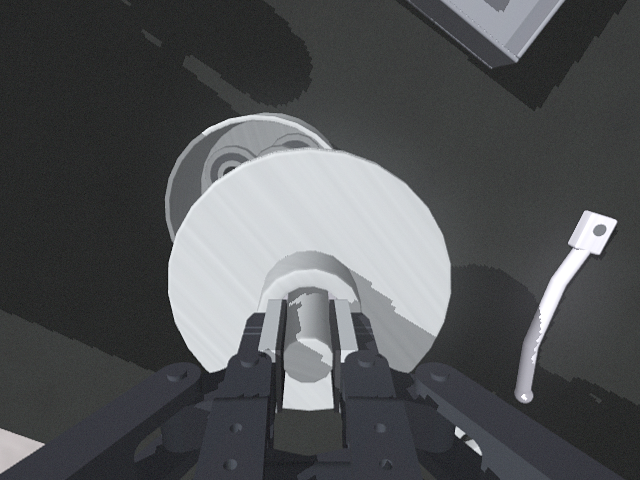

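Emit:
{"api": "drive_tool", "payload": {
  "targets": [
    [[0, 0.15, -0.25, 0, 0, 0, -1], [0, 0.15, -0.25, 0, 0, 0, -1], [0, 0.05, -0.07, 0, 0, 0, -1], [0, 0, 0, 0, 0, 0, -1], [0, 0, 0, 0, 0, 0, -1]]
  ]
}}

```text
time_s: 7.65
position: [0.5607, 0.2588, 0.1807]
tool_rot: [[-0.0, 0.902, 0.433], [-0.0, 0.433, -0.902], [-1.0, -0.0, 0.0]]
ft_force: [0.1, -0.3, -4.8]
grip_width: 0.0162
```

```bash
python3 - <<'E'
from h import *
s=get_image("side"); 
togo(.5612,.2577,.18)
f=lambda im,x,y,h,k:cv2.resize(im["image"][y-h:y+h,x-h:x+h],(k,k),interpolation=cv2.INTER_CUBIC)
cv2.imwrite("pics/s6.png",f(s,256,170,50,600)[:,:,::-1])
E
```

```text
t 7.7 pos [0.5607 0.2586 0.1807] xaxis [-0.0002 -0.0003 -1.    ] zaxis [ 0.4321 -0.9018  0.0001] w 0.0161 F [ 0.1354  0.2239 -4.6152] q [13.8 30.7 67.7 -0.  81.5 78.2]
units [0.0147 0.0012 0.0197]
```

View pics/s6.png

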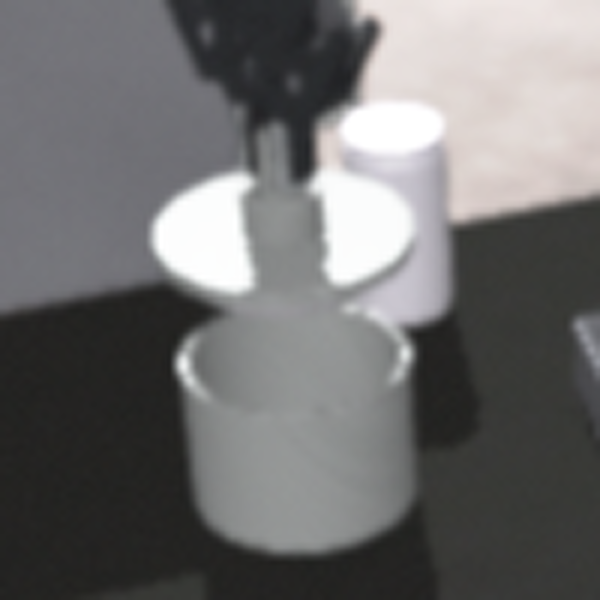

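```bash
python3 - <<'E'
from h import *
s=get_image("side")
b=lambda l:np.array([206+l[0]/6,206+l[1]/6,120+l[2]/6,120+l[3]/6])-.5
print(fitc(s,b([151,415,168,301]),.1557,.063)); print(fitc(s,b([175,415,299,416]),.084,.057))
E
```

```text
(array([0.5605, 0.2534]), array([ 0.1849, -0.1871,  0.6589, -0.5419]))
(array([0.5624, 0.2574]), array([ 0.9598, -0.9673, -0.008 ,  0.12  ]))
```

Emit:
{"api": "drive_tool", "payload": {
  "targets": [
    [[0.3, 0, 0.02, 0, 0, 0, -1], [0.3, 0, 0, 0, 0, 0, -1], [0.2, 0, 0, 0, 0, 0, -1], [0, 0, 0, 0, 0, 0, -1], [0, 0, 0, 0, 0, 0, -1]]
  ]
}}

```text
time_s: 8.25
position: [0.5615, 0.2577, 0.1413]
tool_rot: [[0.001, 0.902, 0.432], [0.0, 0.432, -0.902], [-1.0, 0.001, 0.0]]
ft_force: [0.7, -0.7, -4.3]
grip_width: 0.0157
```

```bash
python3 - <<'E'
from h import *
s=get_image("side"); w=get_image("wrist");d=get_image("top")
togo(.5612,.2577,.119)
f=lambda im,x,y,h,k:cv2.resize(im["image"][y-h:y+h,x-h:x+h],(k,k),interpolation=cv2.INTER_CUBIC)
cv2.imwrite("pics/s7.png",f(s,256,180,40,600)[:,:,::-1]); save(w,"pics/w7.png")
cv2.imwrite("pics/t7.png",f(d,196,242,30,600)[:,:,::-1])
E
```

```text
t 8.4 pos [0.5615 0.2579 0.1417] xaxis [ 0.0014  0.0004 -1.    ] zaxis [ 0.4321 -0.9018  0.0003] w 0.0157 F [-0.1399  0.2773 -4.1962] q [13.7 32.7 71.   0.  76.2 78.1]
units [ 0.4533 -0.0081 -0.0001]
```

View pics/s7.png

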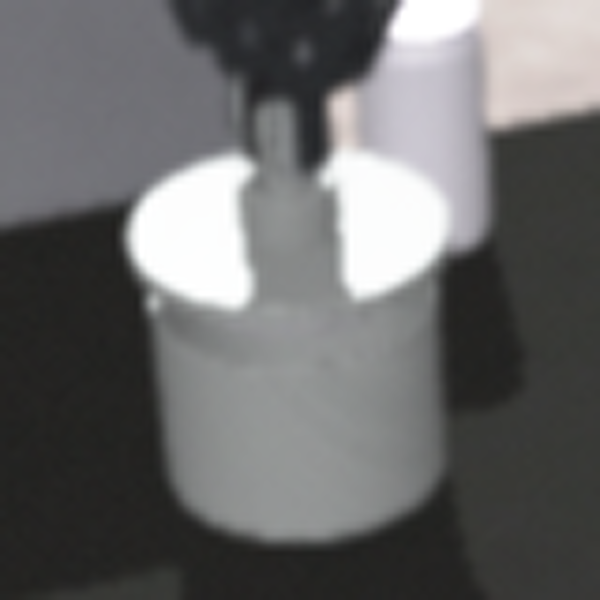

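View pics/w7.png

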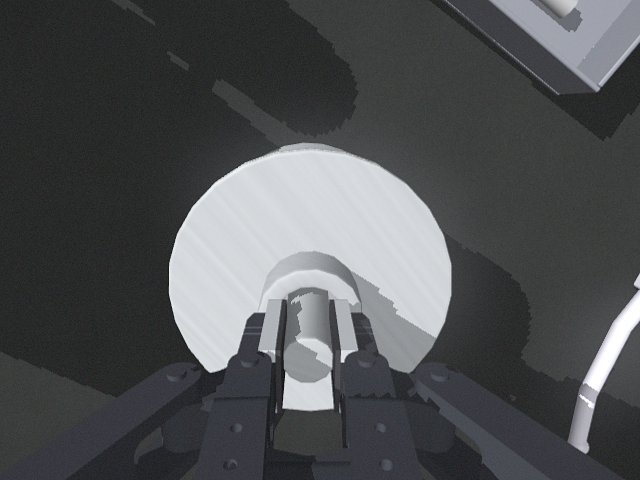

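View pics/t7.png

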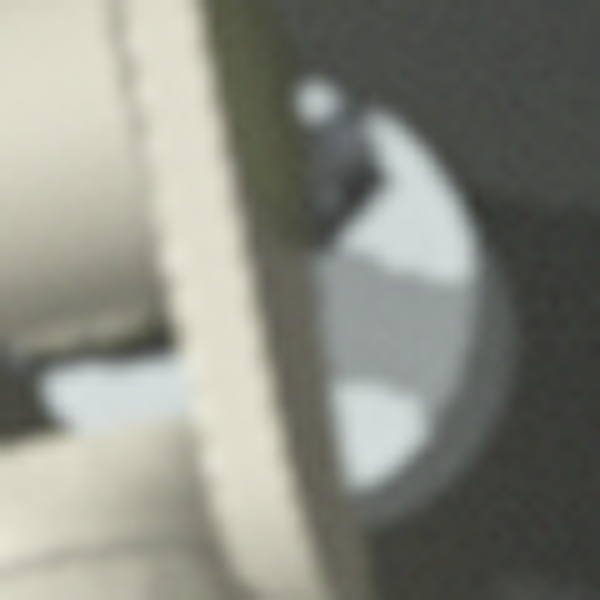

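```bash
python3 - <<'E'
from h import *
w=get_image("wrist")
i=w["image"]
for c in (295,310,325): print(c,[int(v) for v in i[136:160,c].mean(1)])
th=np.linspace(0,6.283,720)
o=observe();p=np.array(o["position"]);print(p)
for (c,z,r) in [((.5612,.2577),.084,.057),((.561,.2577),.084,.057),((p[0],p[1]),p[2]-.025,.063),((p[0],p[1]),p[2]-.044,.063)]:
    P=np.array([proj(w,(c[0]+r*np.cos(a),c[1]+r*np.sin(a),z)) for a in th]); print(z,P[:,0].min(),P[:,0].max(),P[:,1].min(),P[P[:,1].argmin(),0])
P=[proj(w,(.5612+.01*k,.2577,.084)) for k in (0,1)];print(P)
E
```

```text
295 [75, 72, 73, 74, 76, 78, 67, 62, 167, 181, 182, 181, 178, 176, 200, 212, 229, 229, 223, 219, 218, 217, 218, 217]
310 [77, 76, 68, 78, 75, 76, 72, 159, 176, 172, 172, 167, 188, 197, 216, 222, 220, 217, 215, 214, 217, 217, 217, 218]
325 [73, 70, 73, 76, 75, 76, 74, 73, 110, 159, 163, 164, 157, 161, 193, 203, 222, 226, 220, 217, 217, 217, 217, 218]
[0.5615 0.2579 0.1416]
0.084 195.64771475376972 416.50700654212716 155.96377847798578 306.1209855451693
0.084 195.5085082566149 416.31099441554875 156.34776445884768 305.9398434130405
0.11656644642249109 162.73293802625278 448.69570125971165 149.0683976618535 305.7411440246852
0.09756644642249108 175.810263633899 435.9553933062724 144.87628559685078 305.92023539617674
[[np.float64(306.09351557470166), np.float64(267.55869353704543)], [np.float64(314.5291702744201), np.float64(251.11903835321868)]]
```

Emit:
{"api": "drive_tool", "payload": {
  "targets": [
    [[0.1, -0.01, 0, 0, 0, 0, -1], [0.1, 0, 0, 0, 0, 0, -1], [0.06, 0, 0, 0, 0, 0, -1], [0.04, 0, 0, 0, 0, 0, -1], [0, 0, 0, 0, 0, 0, -1]]
  ]
}}

```text
time_s: 8.95
position: [0.5606, 0.2575, 0.1254]
tool_rot: [[-0.001, 0.902, 0.432], [-0.0, 0.432, -0.902], [-1.0, -0.001, -0.0]]
ft_force: [0.1, -0.1, -4.9]
grip_width: 0.016
```

```bash
python3 - <<'E'
from h import *
togo(.561,.258,.119)
E
```

```text
t 8.95 pos [0.5606 0.2575 0.1254] xaxis [-0.0007 -0.0002 -1.    ] zaxis [ 0.4321 -0.9018 -0.0001] w 0.016 F [ 0.0965 -0.0872 -4.8912] q [13.7 33.5 72.3 -0.  74.2 78.1]
units [ 0.1282  0.0104 -0.005 ]
```

Emit:
{"api": "drive_tool", "payload": {
  "targets": [
    [[0.04, 0.01, 0, 0, 0, 0, -1], [0.03, 0, 0, 0, 0, 0, -1], [0.02, 0, 0, 0, 0, 0, -1], [0, 0, 0, 0, 0, 0, -1]]
  ]
}}

```text
time_s: 9.35
position: [0.5611, 0.2578, 0.1212]
tool_rot: [[-0.0, 0.902, 0.432], [-0.0, 0.432, -0.902], [-1.0, -0.0, -0.0]]
ft_force: [-0.6, 1.4, -4.3]
grip_width: 0.0166
```

Emit:
{"api": "drive_tool", "payload": {
  "targets": [
    [[0.02, 0, 0, 0, 0, 0, -1], [0.01, 0, 0, 0, 0, 0, -1], [0, 0, 0, 0, 0, 0, -1]]
  ]
}}

```text
time_s: 9.65
position: [0.5612, 0.2578, 0.1198]
tool_rot: [[-0.0, 0.902, 0.432], [-0.0, 0.432, -0.902], [-1.0, -0.0, -0.0]]
ft_force: [0.3, -0.5, -3.9]
grip_width: 0.0161
```

```bash
python3 - <<'E'
from h import *
togo(.561,.258,.119)
E
```

```text
t 9.65 pos [0.5612 0.2578 0.1198] xaxis [-0.0001 -0.     -1.    ] zaxis [ 0.4321 -0.9018 -0.    ] w 0.0161 F [ 0.2754 -0.5232 -3.9244] q [13.7 33.9 72.7 -0.  73.4 78.1]
units [ 0.0156 -0.0013 -0.0052]
```

Still hanging freely (Fz is about -4 N) and well inside the mouth. I'll go down the last bit in small steps until there is contact.

Emit:
{"api": "drive_tool", "payload": {
  "targets": [
    [[0.02, 0, 0, 0, 0, 0, -1], [0, 0, 0, 0, 0, 0, -1], [0, 0, 0, 0, 0, 0, -1]]
  ]
}}

```text
time_s: 9.95
position: [0.5613, 0.2578, 0.119]
tool_rot: [[0.0, 0.902, 0.432], [0.0, 0.432, -0.902], [-1.0, 0.0, 0.0]]
ft_force: [-0.4, 0.4, -2.2]
grip_width: 0.0158
```

Emit:
{"api": "drive_tool", "payload": {
  "targets": [
    [[0.02, 0, 0, 0, 0, 0, -1], [0, 0, 0, 0, 0, 0, -1], [0, 0, 0, 0, 0, 0, -1]]
  ]
}}

```text
time_s: 10.25
position: [0.5613, 0.2578, 0.119]
tool_rot: [[0.001, 0.902, 0.432], [0.0, 0.432, -0.902], [-1.0, 0.001, 0.0]]
ft_force: [-2.4, -1.7, 5.4]
grip_width: 0.0159
```

Emit:
{"api": "drive_tool", "payload": {
  "targets": [
    [[0, 0, 0, 0, 0, 0, -1], [0, 0, 0, 0, 0, 0, -1]]
  ],
  "force": 20
}}

```text
time_s: 10.45
position: [0.5614, 0.2578, 0.119]
tool_rot: [[0.001, 0.902, 0.432], [0.0, 0.432, -0.902], [-1.0, 0.001, 0.0]]
ft_force: [-3.1, -1.2, 4.5]
grip_width: 0.0159
```

```bash
python3 - <<'E'
from h import *
s=get_image("side"); 
togo(.561,.258,.119)
f=lambda im,x,y,h,k:cv2.resize(im["image"][y-h:y+h,x-h:x+h],(k,k),interpolation=cv2.INTER_CUBIC)
cv2.imwrite("pics/s8.png",f(s,256,190,40,600)[:,:,::-1])
E
```

```text
t 10.5 pos [0.5613 0.2578 0.119 ] xaxis [ 0.0013  0.0002 -1.    ] zaxis [ 0.4321 -0.9018  0.0004] w 0.0164 F [-3.1535 -2.1996  6.3237] q [13.7 33.9 72.8 -0.  73.2 78.1]
units [-0.0001 -0.0047 -0.0063]
```

View pics/s8.png

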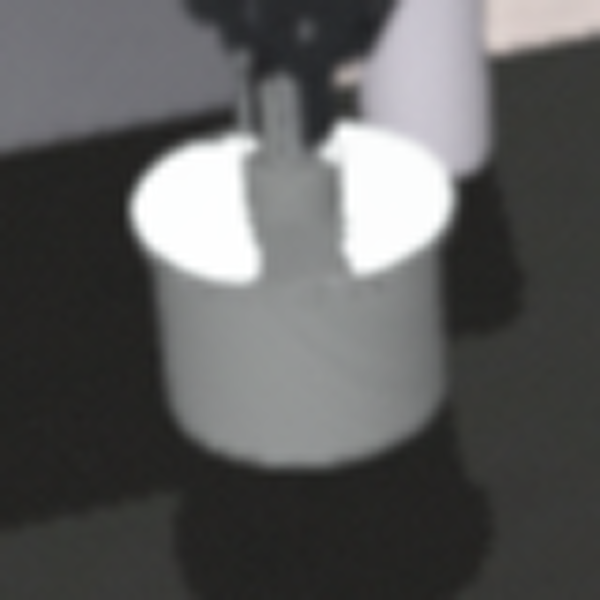

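The side view shows the lid level on the rim (plate spanning about 132 to 453 in the crop) with no gap. Contact came at TCP z = 0.119, the predicted height. Releasing now.

Emit:
{"api": "drive_tool", "payload": {
  "targets": [
    [[0, 0, 0, 0, 0, 0, -0.5], [0, 0, 0, 0, 0, 0, 0], [0, 0, 0, 0, 0, 0, 0.5], [0, 0, 0, 0, 0, 0, 1], [0, 0, 0, 0, 0, 0, 1]]
  ]
}}

```text
time_s: 11.0
position: [0.5612, 0.2578, 0.1178]
tool_rot: [[0.0, 0.902, 0.432], [0.0, 0.432, -0.902], [-1.0, 0.0, -0.0]]
ft_force: [0.4, -0.8, 0.3]
grip_width: 0.0785
```

Emit:
{"api": "drive_tool", "payload": {
  "targets": [
    [[0, 0, 0, 0, 0, 0, 1], [0, 0, 0, 0, 0, 0, 1], [0, 0, 0, 0, 0, 0, 1]]
  ]
}}

```text
time_s: 11.3
position: [0.5612, 0.2578, 0.1178]
tool_rot: [[0.0, 0.902, 0.432], [0.0, 0.432, -0.902], [-1.0, 0.0, 0.0]]
ft_force: [-0.9, 0.3, -0.4]
grip_width: 0.0854
```

```bash
python3 - <<'E'
from h import *
w=get_image("wrist"); s=get_image("side")
togo(.561,.258,.098)
save(w,"pics/w9.png")
f=lambda im,x,y,h,k:cv2.resize(im["image"][y-h:y+h,x-h:x+h],(k,k),interpolation=cv2.INTER_CUBIC)
cv2.imwrite("pics/s9.png",f(s,256,190,40,600)[:,:,::-1])
E
```

```text
t 11.4 pos [0.5612 0.2578 0.1178] xaxis [-0.  0. -1.] zaxis [ 0.432  -0.9019 -0.    ] w 0.0852 F [ 0.6629 -0.2486  0.164 ] q [13.7 34.  72.8  0.  73.2 78.1]
units [ 0.3962 -0.0017 -0.0051]
```

View pics/w9.png

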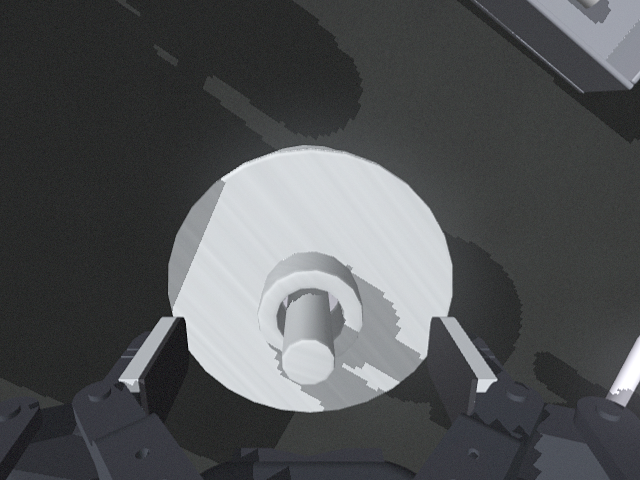

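View pics/s9.png

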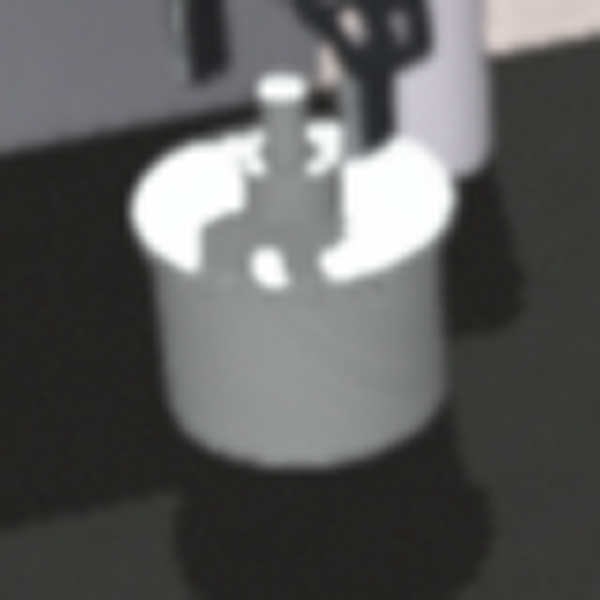

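The wrist and side views show a free knob with its top near wrist pixel (308,362), and the collar concentric near (310,312). The lids stayed put. Lowering to straddle the collar.

Emit:
{"api": "drive_tool", "payload": {
  "targets": [
    [[0.15, 0, 0, 0, 0, 0, 1], [0.15, 0, 0, 0, 0, 0, 1], [0.1, 0, 0, 0, 0, 0, 1], [0.03, 0, 0, 0, 0, 0, 1], [0, 0, 0, 0, 0, 0, 1]]
  ]
}}

```text
time_s: 11.9
position: [0.5611, 0.2578, 0.0959]
tool_rot: [[-0.001, 0.902, 0.432], [-0.0, 0.432, -0.902], [-1.0, -0.001, -0.0]]
ft_force: [0.6, -0.0, 0.1]
grip_width: 0.0851
```

```bash
python3 - <<'E'
from h import *
w=get_image("wrist")
togo(.561,.258,.096)
save(w,"pics/w10.png")
E
```

```text
t 11.95 pos [0.5612 0.2578 0.0963] xaxis [-0.0001 -0.     -1.    ] zaxis [ 0.4321 -0.9018 -0.    ] w 0.0851 F [-0.0877 -0.206   1.345 ] q [13.7 35.3 74.3  0.  70.4 78.1]
units [ 0.0053 -0.0026 -0.0057]
```

View pics/w10.png

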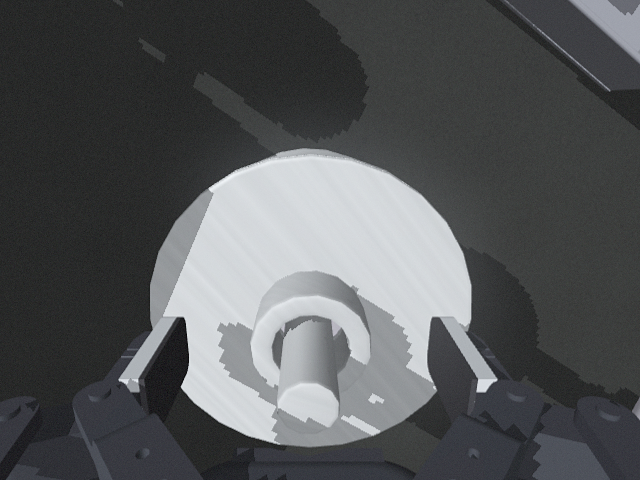

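Emit:
{"api": "drive_tool", "payload": {
  "targets": [
    [[0, 0, 0, 0, 0, 0, 0.4], [0, 0, 0, 0, 0, 0, 0.1], [0, 0, 0, 0, 0, 0, -0.2], [0, 0, 0, 0, 0, 0, -0.5], [0, 0, 0, 0, 0, 0, -1]]
  ],
  "force": 25
}}

```text
time_s: 12.45
position: [0.5614, 0.2578, 0.0967]
tool_rot: [[0.001, 0.902, 0.432], [0.0, 0.432, -0.902], [-1.0, 0.001, 0.0]]
ft_force: [-0.5, -0.3, 3.6]
grip_width: 0.0404
```

Emit:
{"api": "drive_tool", "payload": {
  "targets": [
    [[0, 0, 0, 0, 0, 0, -1], [0, 0, 0, 0, 0, 0, -1], [0, 0, 0, 0, 0, 0, -1]]
  ],
  "force": 50
}}

```text
time_s: 12.75
position: [0.5614, 0.2578, 0.0969]
tool_rot: [[0.001, 0.902, 0.432], [0.0, 0.432, -0.902], [-1.0, 0.001, 0.0]]
ft_force: [0.0, -0.7, 5.9]
grip_width: 0.0394
```

```bash
python3 - <<'E'
from h import *
w=get_image("wrist")
togo(.561,.258,.096)
save(w,"pics/w11.png")
E
```

```text
t 12.8 pos [0.5614 0.2578 0.0969] xaxis [ 0.0009  0.     -1.    ] zaxis [ 0.4321 -0.9018  0.0004] w 0.0401 F [-0.691  -1.3509  5.4299] q [13.7 35.3 74.3 -0.  70.4 78.1]
units [ 0.018  -0.0057 -0.0079]
```

View pics/w11.png

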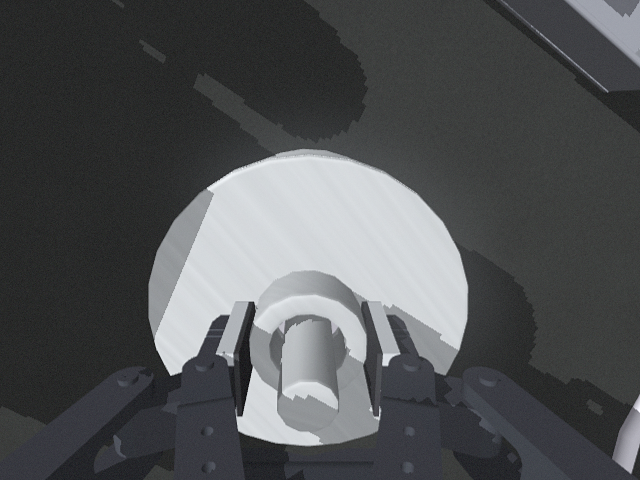

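The pads are on the collar; the width reads 40 mm, the same 2 mm low as on the knob. Lifting straight up, slowly at first.

Emit:
{"api": "drive_tool", "payload": {
  "targets": [
    [[-0.04, 0, 0, 0, 0, 0, -1], [-0.06, 0, 0, 0, 0, 0, -1], [-0.1, 0, 0, 0, 0, 0, -1], [-0.1, 0, 0, 0, 0, 0, -1], [0, 0, 0, 0, 0, 0, -1]]
  ]
}}

```text
time_s: 13.3
position: [0.5615, 0.2579, 0.1122]
tool_rot: [[0.001, 0.902, 0.432], [0.0, 0.432, -0.902], [-1.0, 0.001, 0.0]]
ft_force: [0.1, -0.9, -1.4]
grip_width: 0.04
```

```bash
python3 - <<'E'
from h import *
w=get_image("wrist"); s=get_image("side")
togo(.5614,.2578,.189)
f=lambda im,x,y,h,k:cv2.resize(im["image"][y-h:y+h,x-h:x+h],(k,k),interpolation=cv2.INTER_CUBIC)
cv2.imwrite("pics/s12.png",np.hstack([f(s,256,185,40,400),cv2.resize(w["image"],(400,400))])[:,:,::-1])
E
```

```text
t 13.4 pos [0.5612 0.2578 0.1114] xaxis [ 0.0002  0.0001 -1.    ] zaxis [ 0.4321 -0.9018 -0.    ] w 0.0396 F [ 0.0977 -0.6596 -2.293 ] q [13.7 34.4 73.3  0.  72.3 78.1]
units [-1.5519  0.0037  0.0021]
```

View pics/s12.png

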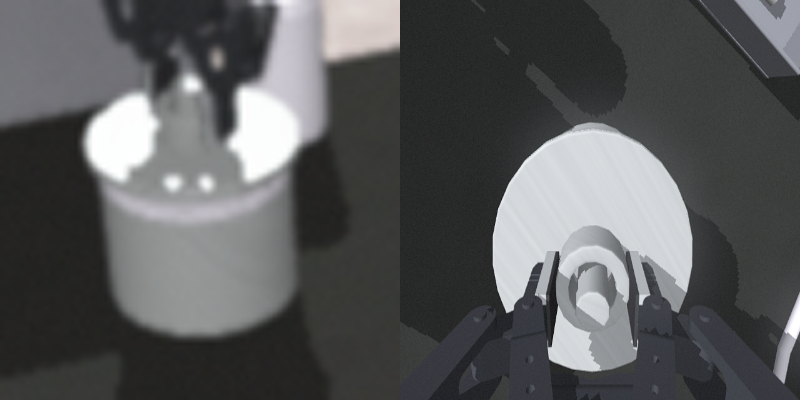

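The outer lid rises alone: Fz is about -1.8 N (0.18 kg), and the side view shows the inner flange still on the rim below it. Continuing straight up.

Emit:
{"api": "drive_tool", "payload": {
  "targets": [
    [[-0.1, 0, 0, 0, 0, 0, -1], [-0.2, 0, 0, 0, 0, 0, -1], [-0.2, 0, 0, 0, 0, 0, -1], [-0.2, 0, 0, 0, 0, 0, -1], [-0.2, 0, 0, 0, 0, 0, -1]]
  ]
}}

```text
time_s: 13.9
position: [0.5613, 0.2578, 0.1576]
tool_rot: [[0.001, 0.902, 0.432], [0.0, 0.432, -0.902], [-1.0, 0.001, 0.0]]
ft_force: [0.1, 0.5, -2.5]
grip_width: 0.0399
```

Emit:
{"api": "drive_tool", "payload": {
  "targets": [
    [[-0.2, 0, 0, 0, 0, 0, -1], [-0.2, 0, 0, 0, 0, 0, -1], [-0.15, 0, 0, 0, 0, 0, -1], [-0.1, 0, 0, 0, 0, 0, -1], [0, 0, 0, 0, 0, 0, -1]]
  ]
}}

```text
time_s: 14.4
position: [0.5614, 0.2579, 0.1895]
tool_rot: [[0.001, 0.902, 0.432], [0.0, 0.432, -0.902], [-1.0, 0.001, 0.0]]
ft_force: [-0.7, 0.8, -1.8]
grip_width: 0.0401
```

Emit:
{"api": "drive_tool", "payload": {
  "targets": [
    [[0, 0, 0, 0, 0, 0, -1], [0, 0, 0, 0, 0, 0, -1], [0, 0, 0, 0, 0, 0, -1], [0, 0, 0, 0, 0, 0, -1]]
  ]
}}

```text
time_s: 14.8
position: [0.5611, 0.2578, 0.1885]
tool_rot: [[-0.001, 0.902, 0.432], [-0.0, 0.432, -0.902], [-1.0, -0.001, -0.0]]
ft_force: [-0.5, 0.3, -2.1]
grip_width: 0.0397
```

```bash
python3 - <<'E'
from h import *
w=get_image("wrist"); s=get_image("side"); t=get_image("top")
togo(.5614,.2578,.189)
f=lambda im,x,y,h,k:cv2.resize(im["image"][y-h:y+h,x-h:x+h],(k,k),interpolation=cv2.INTER_CUBIC)
cv2.imwrite("pics/s13.png",np.hstack([f(s,256,170,50,400),cv2.resize(w["image"],(400,400))])[:,:,::-1])
save(t,"pics/t13.png")
E
```

```text
t 14.95 pos [0.5612 0.2578 0.1887] xaxis [-0.0001 -0.0001 -1.    ] zaxis [ 0.4321 -0.9018  0.    ] w 0.0398 F [-0.2506 -0.4864 -2.9245] q [13.7 30.4 67.  -0.  82.6 78.1]
units [-0.0053  0.0039  0.0017]
```

View pics/s13.png

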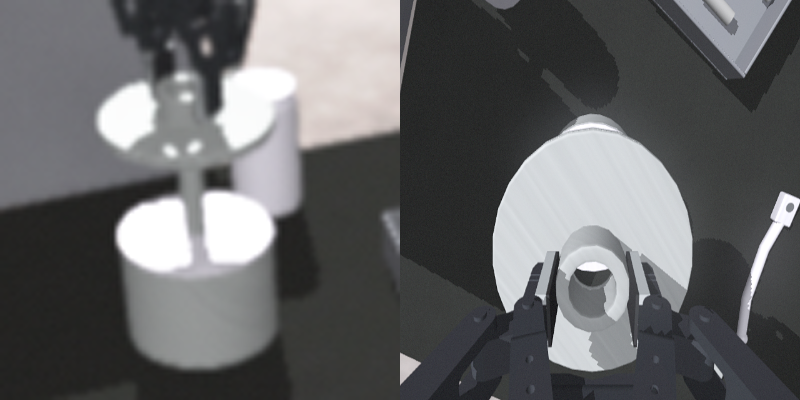

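View pics/t13.png

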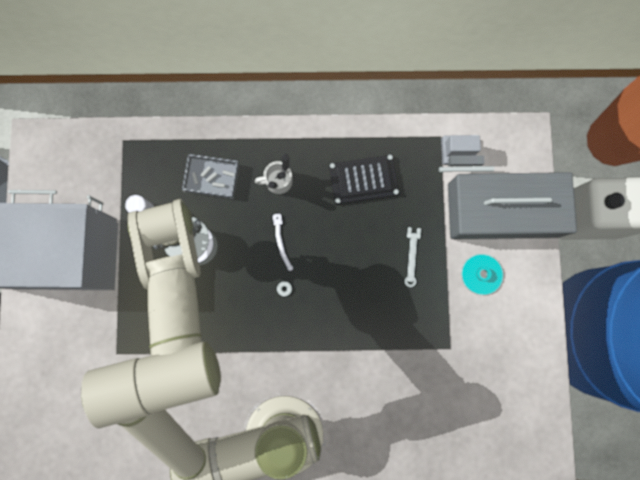

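The outer lid is level and about 33 mm clear of the knob. The inner lid sits flat on the tin and the bystanders have not moved. Handing in.

```bash
python3 - <<'E'
from h import *
togo(.5614,.2578,.189); print(close_job())
E
```

```text
t 14.95 pos [0.5612 0.2578 0.1887] xaxis [-0.0001 -0.0001 -1.    ] zaxis [ 0.4321 -0.9018  0.    ] w 0.0398 F [-0.2506 -0.4864 -2.9245] q [13.7 30.4 67.  -0.  82.6 78.1]
units [-0.0053  0.0039  0.0017]
the job is handed in; nothing more can be done
None
```

The job is done and handed in at about 15 s. I carried both lids by the knob and lowered them into the tin. Contact came at the predicted TCP height of 0.119 m with about 5 N upward force, and only then did I let go. I then took the outer lid by its collar and lifted it 92 mm straight up.

**Last checks:**
- **Outer lid:** it is held level, with the tool vertical to within about 0.1°. By the heights, its skirt is about 33 mm clear of the knob. The load reads about 2 to 3 N, against 1.8 N for the lid alone.
- **Inner lid:** it looks flat and seated on the rim in the side view.
- **Bystanders:** the ones in the top view, and the turquoise look-alike, look unmoved.

**Disagreements:**
- The grip width read about 2 mm low on both the knob and the collar.
- One side-view fit of the carried lid was about 4 to 5 mm off along the view direction. I judged it unreliable because the lid's lower edge was unclear, and the plug then entered the mouth without contact.

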